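Shake up the lacquer tin on the touch mixer

TASK

Lift the snowman off the yellow mixer and stand it upright on the open bench. Then lift the tin with the knob out of its stand, stand it on the bench and let go; take it again low down by its body so that it fits under the mixer's lamp, hold it upright on the middle of the sprung pad and press the pad fully down for a good second without ramming it. Finally let the pad come up and leave the tin standing on it, with everything else where it was.

Things in the scene. Friction and masses are not known exactly. Their poses are not given: they have to be found in the camera images.
- mixer: Yellow bench mixer, fixed. Origin on the bench under the centre of its pad; z up, x from its front, which faces the robot's right, to its rear. Base x -165 to +95, y +-95 mm; deck 30 mm above the bench; round collar of 84 mm diameter, top at 42 mm, around the pad. A column at the rear left corner (x +47 to +87, y +49 to +91 mm) carries the lamp head
- lamp (a point): Middle of the underside of the yellow lamp head over the pad, 229 mm above the bench. In the mixer's axes the head spans x -50 to +87, y -58 to +92 mm. Too low to hold the tin by its knob below it; a tool leaning back 45 degrees (pointing along the mixer's +x and down), gripping the tin's body 32 mm above its underside, fits
- pad (a joint): travel of the pad: 0 = up, 0.010 m = fully down on its stop. Spring: it starts to move at about 5 N and needs about 13 N to be fully down; it stays up under the weight of the tin
- pad_top (a point): centre of the flat top of the round black rubber pad (66 mm diameter), 56 mm above the bench when up; moves down with it
- snowman: Plain white snowman ornament, 120 mm tall, about 0.15 kg, at first on the mixer's front deck. Origin at the centre of its underside, z up. Belly 68 mm, head 44 mm diameter; on the head a hat with a brim of 48 mm diameter at 84 to 88 mm and a round crown of 32 mm diameter from 88 to 120 mm height, by which it can be gripped from above
- stand: Fixed wooden stand, 133 (x) x 70 (y) x 72 mm high, with two square wells side by side along its x, centres at x -32 and +32 mm. The bench between the stand and the mixer is free. Walls and floor 5 mm, wells 59 mm wide: fingers fit over the knob above the walls but not beside a tin's body. Origin at the centre of its underside
- tin: Closed aluminium tin with a knob on its lid, about 0.22 kg (0.18 to 0.29), standing in one of the two wells. Body 48 mm diameter (lid 49 mm, top at 66 mm), round knob of 20 mm diameter from 66 to 94 mm. Origin at the centre of its underside, z along its axis
- flat_tin: Aluminium tin of the same diameter, 70 mm tall, with a flat lid and no knob, in the other well: leave it. Origin at the centre of its underside
- hammer: Hammer, 240 mm long, lying on the far right of the bench: leave it. Origin on the bench under its middle
- pitch_bowl: Dark steel bowl filled with black pitch, 110 mm diameter, on the left: leave it. Origin at the centre of its underside
- loupe: Small black eyeglass, 32 mm diameter, 30 mm tall, on the right: leave it. Origin at the centre of its underside
Mind the look-alikes: they are no part of the job. What is shaped like the snowman but orange is not meant. What is shaped like the tin but orange is not meant.

How it is judged:
On the way, in this order (a step that is already met when the one before it is completed fails the run):
1. the snowman stands upright on the bench, let go (height (world z) of snowman below 0.006 m and angle between snowman's own z axis and vertical below 0.1 rad and linear speed of snowman below 0.02 m/s and contact force between the fingers and snowman below 0.1 N), for 0.2 s.
2. the knobbed tin stands upright on the bench, let go (height (world z) of tin below 0.0035 m and angle between tin's own z axis and vertical below 0.1 rad and linear speed of tin below 0.02 m/s and contact force between the fingers and tin below 0.1 N), for 0.2 s.
3. the tin, held upright on the middle of the pad, presses it fully down (at least 9 of 10 mm) for 0.7 s (value of joint pad above 0.009 m and contact force between tin and pad above 5 N and contact force between the fingers and tin above 1 N and horizontal distance between tin and pad_top below 0.012 m and angle between tin's own z axis and vertical below 0.12 rad), for 0.7 s.
At the end, for the whole second after the job is handed in: The pad is up again (within 2 mm) with the knobbed tin standing upright and at rest on it, within 15 mm of its centre; the snowman stands upright and at rest on the bench; all is let go (value of joint pad below 0.002 m and horizontal distance between tin and pad_top below 0.015 m and z of tin in the frame of pad_top between -0.003 and 0.003 m and angle between tin's own z axis and vertical below 0.06 rad and linear speed of each of tin, snowman below 0.02 m/s and height (world z) of snowman below 0.006 m and angle between snowman's own z axis and vertical below 0.1 rad); the robot touches nothing.
It fails at once if the pad is rammed (more than 45 N) (contact force between tin and pad above 45 N).
It fails at once if a bystander is moved by more than 30 mm (distance of any of flat_tin, hammer, pitch_bowl, loupe from where it was at the start of the episode above 0.03 m).
It also fails if it takes over 72 s, if anything falls off the work surface, if the arm or the gripper's body presses on something with over 40 N, if the wrist force passes 120 N, or if a joint passes its speed limit or range.

ROBOT

A 6-joint arm with a two-finger parallel gripper is mounted at the origin on the work surface. World frame = base frame: x ahead of the robot, y to its left, z up, the work surface at z = 0. Lengths are in m, angles in rad, forces in N, time in s.
With the tool pointing down it reaches from about 0.325 to 0.9 m from the base axis. Payload 6.1 kg.
Tool frame: the origin (TCP) lies midway between the tips of the shut fingers; the grasp point (between the pads) lies ctrl.grasp_offset behind it (ctrl.grasp_offset is the distance from the TCP to the grasp point, in m); z points along the fingers, y is the line along which they close (so a half turn about z gives the same grasp; the last joint's range is limited). The gripper opens to 85 mm and grips with 20 to 120 N. Pads are 22 mm wide; open, the fingers measure 114 mm over their backs; the gripper's body (76 mm by 85 mm) begins 54 mm behind the grasp point. The pads swing forward as they close: fully open they stand 13 mm farther back than shut.
Start: joints at [-1.474, 0.22, 1.526, -0, 1.395, -0.126], TCP at [0.138, -0.61, 0.231] pointing down, gripper open.
Joint ranges: [-2.98, 2.98], [-0.91, 2.08], [0.09, 2.57], [-1.24, 4.39], [0.2, 2.65], [-2.68, 2.68]. Speed limits (rad/s): [2.57, 2.57, 3.01, 3.14, 3.14, 3.14].

INTERFACE

Orientations are given as a unit quaternion [x, y, z, w].
In Python, from plant import ctrl gives the robot as it stands. The module is installed in compiled form; this text tells all that it offers.
- The arm moves only by the tool step_arm, never from a script. Its argument "increments" is text: rows parted by semicolons, each of 5 numbers parted by spaces: the finger opening in m, from 0 to 0.0854, then the shift along the tool's x, y, z in m, then the turn about the tool's z in degrees. In form: claw tx ty tz yaw; .... A call has 1 to 10 rows; each row is the pose to reach, as a shift and turn from the pose commanded when the call began, along the tool's axes at that moment; what a row does not reach only later rows make up. A row lasts 1/8 s, in which the tool goes at most 62.5 mm and 10.7 degrees, less where a joint would pass 70% of its speed; a pose out of reach is approached as far as the arm can. A call with a gripper value outside its range is refused whole. The fingers move at their own pace and stop on an object; "squeeze" is the grip in N (left out, the last holds). Time passes only in rows, so rows that repeat a pose let the fingers close. It gives the time, the measured TCP pose, the force, the opening and the grip force at its end, in the units of the state.
- ctrl.get_state(): the state, without advancing time (a new reading comes with each control period).
- ctrl.grab_frame(name): name is "scene" or "top" or "wrist"; returns (picture, depth): 480x640x3 uint8, red, green, blue; 480x640 float32, m along the optical axis (not along the pixel's ray), 0 where there is no reading.
- ctrl.camera_model(name): a dict with "fov_y" (degrees; the focal length in pixels is half the picture's height over the tangent of half this angle, whatever the lens; pixels are square), "cx", "cy" (the principal point, pixels), "k1" (the pictures are not rectified: a ray, as slopes to the right and down, at radius r is drawn at 1 + k1 r^2 times it, then the intrinsics apply), "pose" (4x4, takes a point from camera to world coordinates). Camera axes: x right, y up, looking along -z (the intrinsics and any distortion apply to the point x, -y, -z); pixel columns grow to the right and rows downward; lengths in m; the calibration is good to about 2 mm. A picture is of the moment at which its call begins: read the wrist's pose just before it. camera_model takes no time and is no camera call; for the wrist camera it gives the pose at the moment of the call.
- ctrl.job_done(): hands the job in; it is judged then, once.
The state is a dict: "time_s": time; "joints": joint angles; "qd": joint speeds; "joint_efforts": joint torques, N m; "tcp_pos": TCP position; "orientation": TCP orientation; "wrist_force": force on the tool from outside, world axes, zero at the start; "ft_torque": the same for the moment, N m; "width": finger opening in m; "grasp_force": force on a finger pad.
Only numpy, scipy, OpenCV 4.12 (cv2) and the standard library are available. Lean on these libraries where they do the work, as an engineer would, in place of code of your own. Each camera call takes 0.05 s, during which the arm holds its last target. There are 200 camera calls.

## Working session

There is one attempt and no reset: what is moved stays moved. The work goes in short steps, Python scripts to look and compute and a tool call to move; the robot and the scene stay as the last step left them, time stands still between calls to the robot, and variables do not carry over. Pictures are saved under pics/ and viewed, at most 10 in all, crops included, and the job is handed in when it is done.

Besides the shell and the picture viewer there is one more tool, called in YAML: its name, and indented under it one key for each argument. step_arm: Moves the arm, as the interface text tells. Its arguments: {"type":"object","properties":{"increments":{"type":"string"},"squeeze":{"type":"number"}},"required":["increments"]}

```bash
mkdir -p pics; cat > h.py <<'E'
import numpy as np, cv2
from plant import ctrl
def grab(n):
    m=ctrl.camera_model(n); p,d=ctrl.grab_frame(n); return p,d,m
def K(m):
    f=240/np.tan(np.radians(m['fov_y'])/2)
    return f
def ray(m,u,v):
    f=K(m); x=(np.asarray(u,float)-m['cx'])/f; y=(np.asarray(v,float)-m['cy'])/f
    xd,yd=x.copy(),y.copy()
    for _ in range(20):
        s=1+m['k1']*(x*x+y*y); x,y=xd/s,yd/s
    return np.stack([x,-y,-np.ones_like(x)],-1)
def pts(m,u,v,d):
    P=np.asarray(m['pose']); return (ray(m,u,v)*np.asarray(d)[...,None])@P[:3,:3].T+P[:3,3]
def plane(m,u,v,z):
    P=np.asarray(m['pose']); r=ray(m,u,v)@P[:3,:3].T; return P[:3,3]+r*((z-P[2,3])/r[...,2])[...,None]
def cloud(m,d):
    v,u=np.mgrid[:480,:640]; return pts(m,u,v,d)
E
python3 - <<'E'
from h import *
print(ctrl.get_state(), ctrl.grasp_offset)
for n in('scene','top'):
    p,d,m=grab(n); cv2.imwrite(f'pics/{n}0.png',p[:,:,::-1]); np.savez(f'{n}0.npz',p=p,d=d)
    print(n,m['fov_y'],m['k1'],np.round(m['pose'],3).tolist(),(d>0).mean())
E
```

```text
{'time_s': 0.0, 'joints': array([-1.47411260e+00,  2.21228503e-01,  1.52760747e+00, -1.79939469e-05,
        1.39470106e+00, -1.26111006e-01]), 'qd': array([-8.20618862e-05, -4.80701775e-04, -7.66112307e-04, -8.78872905e-04,
        1.05429989e-03,  9.12510416e-04]), 'joint_efforts': array([ 7.56852296e-04, -4.96899533e+01, -3.89387333e+01, -2.90096114e-04,
        1.11246121e-02,  1.32667219e-05]), 'tcp_pos': array([ 0.13802255, -0.60894998,  0.2301997 ]), 'orientation': array([ 9.93801081e-01,  1.11168634e-01,  5.44855366e-06, -9.72212123e-04]), 'wrist_force': array([-0.47543023,  0.16409538,  0.32835877]), 'ft_torque': array([0.02006914, 0.00032332, 0.00980985]), 'grasp_force': 0.0, 'width': 0.08539618190194018} 0.0187
scene 45.713215099900765 -0.09876919224305593 [[0.079, -0.717, 0.693, 1.62], [0.997, 0.051, -0.061, -0.096], [0.008, 0.695, 0.719, 1.287], [0.0, 0.0, 0.0, 1.0]] 0.9958463541666667
top 56.77938572608762 -0.04860411795578075 [[-0.056, 0.972, -0.226, 0.303], [-0.998, -0.056, 0.007, -0.001], [-0.006, 0.226, 0.974, 1.161], [0.0, 0.0, 0.0, 1.0]] 0.9961328125
```

View pics/scene0.png

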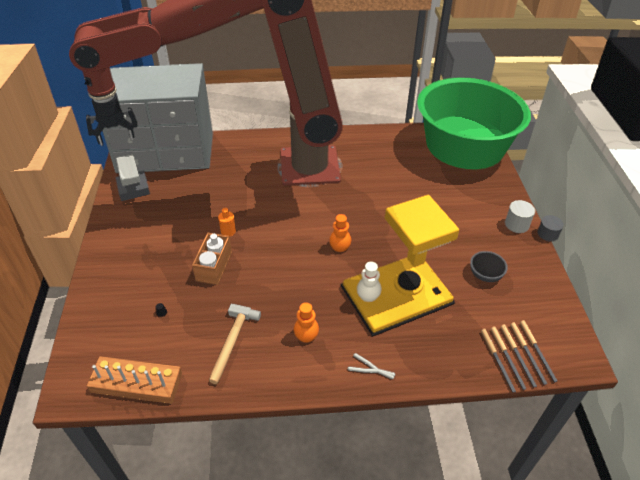

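View pics/top0.png

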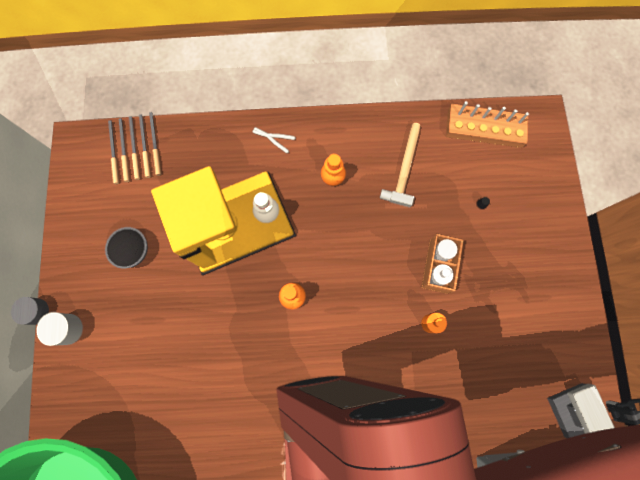

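Scene picture: white snowman at (369,283) on the mixer's deck, knobbed tin in the stand at (213,243), flat tin at (208,259). Orange look-alikes: bottle/tin (227,222), snowmen (340,235) and (306,325). Top picture: snowman (264,205), knob tin (443,274), flat tin (447,250), loupe (483,203).

```bash
cat > meas.py <<'E'
from h import *
def load(n):
    f=np.load(n+'0.npz'); m=ctrl.camera_model(n); return f['p'],f['d'],m,cloud(m,f['d'])
rep={}
for n in('scene','top'):
    p,d,m,C=load(n); hsv=cv2.cvtColor(p,cv2.COLOR_RGB2HSV).astype(int); H,S,V=hsv[...,0],hsv[...,1],hsv[...,2]
    ok=d>0; print(n)
    yel=ok&(H>20)&(H<32)&(S>150)&(C[...,0]>.3)&(C[...,2]>-.02)&(C[...,2]<.4)
    z=C[...,2][yel]; h,e=np.histogram(z,bins=np.arange(0,.4,.01)); print('yel z',[(round(a,2),int(b)) for a,b in zip(e,h) if b>40])
    for lo,hi,nm in((.024,.036,'deck'),(z.max()-.02,z.max()+.01,'head')):
        k=yel&(C[...,2]>lo)&(C[...,2]<hi); P=C[k]
        r=cv2.minAreaRect((P[:,:2]*1000).astype(np.float32)); print(nm,k.sum(),np.median(P[:,2]).round(4),r, cv2.boxPoints(r).round(0).tolist())
    wh=ok&(S<70)&(V>110)
    b=wh&(C[...,0]>.3)&(C[...,2]>.0)&(C[...,2]<.2)
    cnt,lab,st,ce=cv2.connectedComponentsWithStats(b.astype(np.uint8))
    for i in range(1,cnt):
        if st[i,4]<40: continue
        P=C[lab==i]; zt=np.percentile(P[:,2],98); T=P[P[:,2]>zt-.006]
        print('white',ce[i].round(0),st[i,4],'zmax',zt.round(4),'topmid',T.mean(0).round(4),'ext',np.ptp(T[:,:2],axis=0).round(3))
    # stand
    u0,v0=(213,258) if n=='scene' else (446,263)
    W=np.zeros_like(ok); W[v0-35:v0+35,u0-35:u0+35]=1
    k=W&ok&(C[...,2]>.055)&(C[...,2]<.11); P=C[k]; 
    k2=W&ok&(abs(C[...,2]-.072)<.004)&(S>90); r=cv2.minAreaRect((C[k2][:,:2]*1000).astype(np.float32)); print('stand',k2.sum(),r)
    Kn=P[P[:,2]>.088]; print('knob',len(Kn),Kn.mean(0).round(4) if len(Kn) else '',np.ptp(Kn,axis=0).round(3) if len(Kn) else '')
    B=p.copy(); 
    u0,v0,s=(u0,v0,45)
    c=cv2.resize(B[v0-s:v0+s,u0-s:u0+s],(390,390)); u1,v1=(400,275) if n=='scene' else (264,215)
    c2=cv2.resize(B[v1-50:v1+50,u1-50:u1+50],(390,390)); rep[n]=np.hstack([c,c2])
cv2.imwrite('pics/crop1.png',cv2.resize(np.vstack([rep['scene'],rep['top']]),(600,600))[:,:,::-1])
E
python3 meas.py
```

```text
scene
yel z [(np.float64(0.02), 485), (np.float64(0.03), 1134), (np.float64(0.04), 82), (np.float64(0.26), 532), (np.float64(0.27), 1451)]
deck 1474 0.0314 ((615.9684448242188, 209.72830200195312), (185.08168029785156, 261.255615234375), 19.909521102905273) [[484.0, 301.0], [573.0, 55.0], [747.0, 118.0], [658.0, 364.0]]
head 1985 0.2713 ((576.6597290039062, 253.3775634765625), (151.06134033203125, 142.43646240234375), 20.2587947845459) [[481.0, 294.0], [530.0, 160.0], [672.0, 213.0], [623.0, 346.0]]
white [627. 209.] 1969 zmax 0.1885 topmid [0.3458 1.0001 0.1861] ext [0.117 0.065]
white [522. 214.] 539 zmax 0.0767 topmid [0.3506 0.6569 0.0732] ext [0.083 0.081]
white [553. 222.] 214 zmax 0.0564 topmid [0.3951 0.748  0.0527] ext [0.065 0.062]
white [211. 251.] 450 zmax 0.1007 topmid [ 0.4346 -0.3123  0.0995] ext [0.025 0.017]
white [369. 283.] 635 zmax 0.1527 topmid [0.6298 0.123  0.1505] ext [0.034 0.03 ]
white [244. 311.] 306 zmax 0.0328 topmid [ 0.6521 -0.2303  0.0293] ext [0.041 0.086]
white [546. 363.] 83 zmax 0.0153 topmid [0.875  0.5637 0.0121] ext [0.115 0.018]
white [536. 365
[... 1676 characters left out ...]
23 -0.2273  0.0248] ext [0.041 0.085]
white [265. 207.] 547 zmax 0.1511 topmid [0.6281 0.1262 0.1488] ext [0.031 0.031]
white [125. 247.] 189 zmax 0.0435 topmid [0.551  0.4962 0.04  ] ext [0.107 0.108]
white [445. 250.] 377 zmax 0.0781 topmid [ 0.4947 -0.3258  0.0745] ext [0.046 0.048]
white [441. 275.] 377 zmax 0.0992 topmid [ 0.4327 -0.3097  0.0971] ext [0.02  0.019]
white [ 24. 310.] 561 zmax 0.0534 topmid [0.4001 0.7501 0.0499] ext [0.068 0.069]
white [ 55. 330.] 987 zmax 0.0733 topmid [0.3502 0.6597 0.0699] ext [0.077 0.079]
stand 275 ((463.0291748046875, -319.2084655761719), (71.27378845214844, 133.4882354736328), 73.80427551269531)
knob 62 [ 0.4325 -0.3089  0.0961] [0.02  0.02  0.012]
```

View pics/crop1.png

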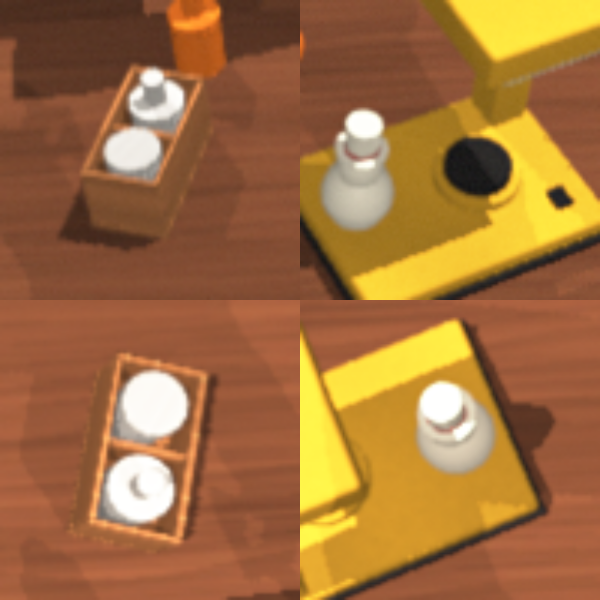

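The crops confirm it: the aluminium tin with a knob is in the stand's near-robot well, and the flat tin is in the other. The plain white snowman stands on the front deck. All three sizes and heights fit (crown top 0.15 m, knob top 0.097 m). I'll move above the snowman.

step_arm:
  increments: "0.085 0.641 -0.607 0 -97;0.085 0.641 -0.607 0 -97;0.085 0.641 -0.607 0 -97;0.085 0.641 -0.607 0 -97;0.085 0.641 -0.607 0 -97;0.085 0.641 -0.607 0 -97;0.085 0.641 -0.607 0 -97;0.085 0.641 -0.607 0 -97;0.085 0.641 -0.607 0 -97;0.085 0.641 -0.607 0 -97"
  squeeze: 40

```text
time_s: 1.35
tcp_pos: [0.4864, -0.0882, 0.2312]
orientation: [0.574, 0.819, -0.0, 0.0]
wrist_force: [0.5, -1.0, -0.7]
width: 0.0851
grasp_force: 0.0
```

step_arm:
  increments: "0.085 0.151 0.207 0 0;0.085 0.151 0.207 0 0;0.085 0.151 0.207 0 0;0.085 0.151 0.207 0 0;0.085 0.151 0.207 0 0;0.085 0.151 0.207 0.06 0;0.085 0.151 0.207 0.109 0;0.085 0.151 0.207 0.109 0;0.0 0.151 0.207 0.109 0;0.0 0.151 0.207 0.109 0"

```text
time_s: 2.6
tcp_pos: [0.6316, 0.1218, 0.1259]
orientation: [0.575, 0.818, 0.002, 0.002]
wrist_force: [0.0, -0.7, -0.0]
width: 0.0514
grasp_force: 0.0
```

step_arm:
  increments: "0 0 0 0 0;0 0 0 0 0;0 0 0 0 0"

```text
time_s: 2.98
tcp_pos: [0.6307, 0.1219, 0.125]
orientation: [0.575, 0.818, 0.001, 0.001]
wrist_force: [-2.3, -1.6, 6.7]
width: 0.0309
grasp_force: 39.1
```

step_arm:
  increments: "0 0 0 -0.05 0;0 0 0 -0.08 0;0 -0.02 -0.04 -0.08 0;0 -0.118 -0.267 -0.08 0;0 -0.118 -0.267 -0.08 0;0 -0.118 -0.267 -0.08 0;0 -0.118 -0.267 -0.08 0;0 -0.118 -0.267 -0.06 0;0 -0.118 -0.267 -0.02 0;0 -0.118 -0.267 0 0"

```text
time_s: 4.22
tcp_pos: [0.4171, -0.0793, 0.1212]
orientation: [0.576, 0.818, -0.0, -0.0]
wrist_force: [0.3, -0.0, -1.2]
width: 0.0305
grasp_force: 40.9
```

step_arm:
  increments: "0 0 0 0 0;0 0 0 0 0"

```text
time_s: 4.47
tcp_pos: [0.419, -0.0797, 0.1236]
orientation: [0.575, 0.818, 0.0, 0.001]
wrist_force: [0.3, 0.6, -0.4]
width: 0.0305
grasp_force: 40.9
```

step_arm:
  increments: "0 0 0 0.014 0;0 0 0 0.022 0;0 0 0 0.026 0;0 0 0 0.027 0;0 0 0 0.027 0"

```text
time_s: 5.1
tcp_pos: [0.4183, -0.0794, 0.0954]
orientation: [0.575, 0.818, 0.0, 0.0]
wrist_force: [0.4, -0.2, -1.8]
width: 0.0309
grasp_force: 41.0
```

step_arm:
  increments: "0 0 0 0.001 0;0.085 0 0 0.001 0;0.085 0 0 0.001 0;0.085 0 0 0.001 0;0.085 0 0 0.001 0;0.085 0 0 -0.05 0;0.085 0 0 -0.11 0;0.085 0 0 -0.14 0;0.085 0 0 -0.14 0"

```text
time_s: 6.22
tcp_pos: [0.4198, -0.08, 0.2384]
orientation: [0.575, 0.818, 0.001, 0.003]
wrist_force: [-0.5, -0.1, -0.3]
width: 0.0851
grasp_force: 0.0
```

step_arm:
  increments: "0.06 -0.221 -0.066 0 -55;0.06 -0.221 -0.066 0 -55;0.06 -0.221 -0.066 0 -55;0.06 -0.221 -0.066 0 -55;0.06 -0.221 -0.066 0 -55;0.06 -0.221 -0.066 0 -55;0.06 -0.221 -0.066 0.06 -55;0.06 -0.221 -0.066 0.12 -55;0.06 -0.221 -0.066 0.15 -55;0.06 -0.221 -0.066 0.15 -55"

```text
time_s: 7.48
tcp_pos: [0.4279, -0.3069, 0.0808]
orientation: [0.133, 0.991, 0.003, -0.004]
wrist_force: [0.0, 1.1, 0.5]
width: 0.0599
grasp_force: 0.0
```

step_arm:
  increments: "0.06 0 0 0.006 0;0.06 0 0 0.009 0;0 0 0 0.009 0;0 0 0 0.009 0;0 0 0 0.009 0;0 0 0 0.009 0;0 0 0 0.009 0"

```text
time_s: 8.35
tcp_pos: [0.4312, -0.31, 0.0771]
orientation: [0.133, 0.991, -0.0, 0.001]
wrist_force: [0.7, 1.0, 6.1]
width: 0.0183
grasp_force: 39.1
```

step_arm:
  increments: "0 0 0 -0.03 0;0 0 0 -0.09 0;0 0 0 -0.12 0;0 -0.066 0.255 -0.12 55;0 -0.066 0.255 -0.12 55;0 -0.066 0.255 -0.12 55;0 -0.066 0.255 -0.12 55;0 -0.066 0.255 -0.12 55;0 -0.066 0.255 -0.06 55;0 -0.066 0.255 -0.02 55"

```text
time_s: 9.6
tcp_pos: [0.5599, -0.0797, 0.0931]
orientation: [0.575, 0.818, -0.001, -0.002]
wrist_force: [-0.5, 0.8, -2.4]
width: 0.0186
grasp_force: 39.8
```

step_arm:
  increments: "0 0 0 0.008 0;0 0 0 0.016 0;0 0 0 0.02 0;0 0 0 0.022 0;0 0 0 0.022 0"

```text
time_s: 10.22
tcp_pos: [0.5619, -0.0812, 0.0751]
orientation: [0.575, 0.818, 0.0, 0.001]
wrist_force: [-0.0, -0.1, -2.8]
width: 0.0188
grasp_force: 39.8
```

```bash
python3 - <<'E'
from h import *
p,d,m=grab('scene'); cv2.imwrite('pics/s1.png',p[100:400,150:550][:,:,::-1].repeat(2,0).repeat(2,1)); C=cloud(m,d)
k=(d>0)&(abs(C[...,0]-.419)<.05)&(abs(C[...,1]+.08)<.05)&(C[...,2]>.01)&(C[...,2]<.13)
P=C[k]; T=P[P[:,2]>.113]; print(P[:,2].max(),T.mean(0),np.ptp(T,axis=0))
print(ctrl.get_state()['joints'])
E
```

```text
<stdin>:4: RuntimeWarning: Mean of empty slice.
  ret = um.true_divide(
Traceback (most recent call last):
ValueError: zero-size array to reduction operation maximum which has no identity
```

View pics/s1.png

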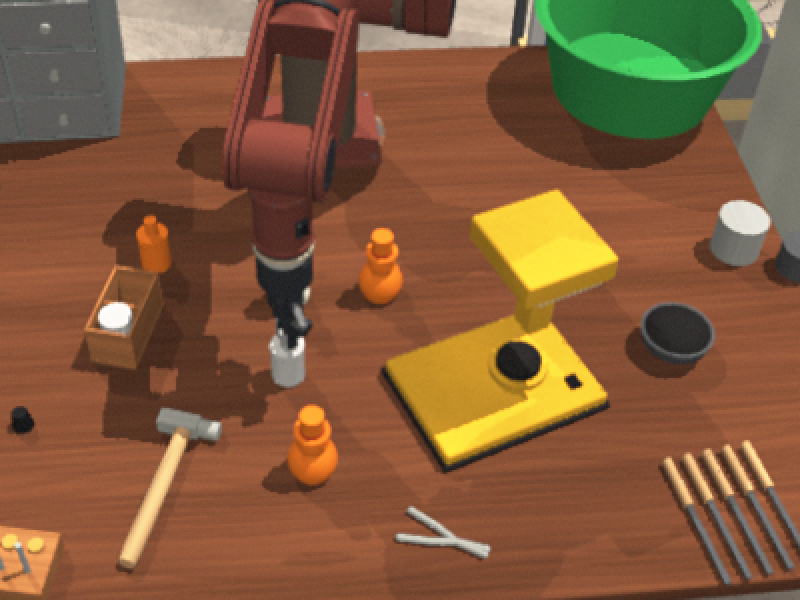

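The picture shows the tin held just above the bench at (288,360), with the free mixer and its pad at (518,361). The arm hides the snowman, with only a bit of white showing at (302,292). I'll release the tin and rise, then check the snowman.

step_arm:
  increments: "0 0 0 0.002 0;0 0 0 0.003 0;0 0 0 0.003 0;0.06 0 0 0.003 0;0.06 0 0 0.003 0;0.06 0 0 0.003 0;0.06 0 0 -0.03 0;0.06 0 0 -0.09 0;0.06 0 0 -0.15 0;0.06 0 0 -0.15 0"

```text
time_s: 11.52
tcp_pos: [0.565, -0.082, 0.2311]
orientation: [0.575, 0.818, 0.002, 0.006]
wrist_force: [0.3, -0.5, -0.1]
width: 0.0601
grasp_force: 0.0
```

```bash
cat > find.py <<'E'
from h import *
def loc(n,box,zlo,zhi):
    p,d,m=grab(n); C=cloud(m,d)
    for (x,y,r,a,b) in box:
        k=(d>0)&(np.hypot(C[...,0]-x,C[...,1]-y)<r)&(C[...,2]>a)&(C[...,2]<b); P=C[k]
        print(n,len(P),P.mean(0).round(4) if len(P) else '',np.ptp(P,axis=0).round(3) if len(P) else '')
    return p,d,m,C
if __name__=='__main__':
    B=[(.419,-.08,.05,.112,.13),(.562,-.081,.04,.088,.1),(.562,-.081,.04,.06,.072),(.562,-.081,.03,.01,.055)]
    for n in('scene','top'):
        p,d,m,C=loc(n,B,0,0)
        if n=='scene':
            g=cv2.cvtColor(p,cv2.COLOR_RGB2GRAY); W=np.zeros_like(g); W[255:305,380:440]=1
            k=((W>0)&(g<45)).astype(np.uint8); c,_=cv2.findContours(k,0,1); c=max(c,key=cv2.contourArea)
            q=c[:,0,:].astype(float); P=plane(m,q[:,0],q[:,1],.056); e=cv2.fitEllipse((P[:,:2]*1000).astype(np.float32)); print('pad',cv2.contourArea(c),e, cv2.minEnclosingCircle((P[:,:2]*1000).astype(np.float32)))
            k=(d>0)&(abs(C[...,0]-.6)<.06)&(abs(C[...,1]-.244)<.06)&(abs(C[...,2]-.056)<.004)&(g<60); print('pad cloud',k.sum(),C[k].mean(0))
    print(ctrl.get_state()['joints'].round(3))
E
python3 find.py
```

```text
scene 16 [ 0.4222 -0.0861  0.1188] [0.015 0.018 0.014]
scene 40 [ 0.5652 -0.0837  0.0935] [0.022 0.017 0.012]
scene 152 [ 0.5694 -0.083   0.0659] [0.053 0.049 0.012]
scene 169 [ 0.5808 -0.084   0.0328] [0.032 0.047 0.045]
pad 175.5 ((608.2318725585938, 235.447509765625), (47.31754684448242, 63.63429641723633), 117.02330780029297) ((604.3907470703125, 238.42022705078125), 32.8553352355957)
pad cloud 226 [0.60304484 0.24031756 0.05668939]
top 0  
top 51 [ 0.5634 -0.0807  0.0928] [0.018 0.018 0.009]
top 144 [ 0.5682 -0.0804  0.0649] [0.038 0.046 0.011]
top 0  
[-0.282  0.087  1.688 -0.     1.365 -0.627]
```

step_arm:
  increments: "0.085 -0.01 -0.06 -0.05 0;0.085 -0.081 -0.503 -0.12 0;0.085 -0.081 -0.503 -0.12 0;0.085 -0.081 -0.503 -0.12 0;0.085 -0.081 -0.503 -0.12 0;0.085 -0.081 -0.503 -0.12 0;0.085 -0.081 -0.503 -0.12 0;0.085 -0.081 -0.503 -0.12 0;0.085 -0.081 -0.503 -0.12 0;0.085 -0.081 -0.503 -0.12 0"

```text
time_s: 12.88
tcp_pos: [0.1137, -0.3276, 0.3426]
orientation: [0.577, 0.817, 0.001, -0.001]
wrist_force: [0.2, 0.8, -0.2]
width: 0.085
grasp_force: 0.0
```

step_arm:
  increments: "0.085 0.25 0 0 0;0.085 0.25 0 0 0;0.085 0.25 0 0 0"

```text
time_s: 13.25
tcp_pos: [0.0688, -0.1967, 0.3517]
orientation: [0.575, 0.818, 0.017, -0.02]
wrist_force: [0.5, -0.5, 0.3]
width: 0.0847
grasp_force: 0.0
```

```bash
python3 -c "
from plant import ctrl
s=ctrl.get_state();print(s['joints'].round(3),s['tcp_pos'].round(4),s['orientation'].round(4))"
```

```text
[-1.596 -0.911  2.163 -0.016  1.939 -1.946] [ 0.0688 -0.1967  0.3517] [ 0.575   0.8178  0.0167 -0.0199]
```

step_arm:
  increments: "0.085 0.3 0 0 0;0.085 0.3 0 0 0;0.085 0.3 0 0 0"

```text
time_s: 13.62
tcp_pos: [0.0565, -0.174, 0.3986]
orientation: [0.574, 0.818, 0.027, -0.037]
wrist_force: [-0.4, -0.3, 0.2]
width: 0.0848
grasp_force: 0.0
```

```bash
cat > st.py <<'E'
from plant import ctrl
from scipy.spatial.transform import Rotation as R
import numpy as np
s=ctrl.get_state();M=R.from_quat(s['orientation']).as_matrix()
print('t',s['time_s'],'q',s['joints'].round(3),'tcp',s['tcp_pos'].round(4));print('x',M[:,0].round(3),'y',M[:,1].round(3),'z',M[:,2].round(3), 'F',s['wrist_force'].round(1),'w',s['width'].round(4))
E
python3 st.py
```

```text
t 13.625 q [-1.633 -0.912  2.077 -0.039  2.062 -1.996] tcp [ 0.0565 -0.174   0.3986]Traceback (most recent call last):
  File "st.py", line 5, in <module>
    print('t',s['time_s'],'q',s['joints'].round(3),'tcp',s['tcp_pos'].round(4));print('x',M[:,0].round(3),'y',M[:,1].round(3),'z',M[:,2].round(3), 'F',s['wrist_force'].round(1),'w',s['width'].round(4))
                                                                                                                                                                                     ^^^^^^^^^^^^^^^^
AttributeError: 'float' object has no attribute 'round'
```

step_arm:
  increments: "0.085 0.9 0 0 0;0.085 0.9 0 0 0;0.085 0.9 0 0 0;0.085 0.9 0 0 0;0.085 0.9 0 0 0;0.085 0.9 0 0 0"

```text
time_s: 14.38
tcp_pos: [-0.01, -0.1066, 0.5472]
orientation: [0.573, 0.817, 0.043, -0.047]
wrist_force: [-0.9, -0.7, 0.0]
width: 0.0848
grasp_force: 0.0
```

```bash
sed -i "s/s\['width'\].round(4)/s['width']/" st.py; python3 st.py
```

```text
t 14.375 q [-2.134 -0.912  1.777 -0.129  2.362 -2.569] tcp [-0.01   -0.1066  0.5472]
x [-0.339  0.932  0.126] y [0.94  0.34  0.015] z [-0.029  0.124 -0.992] F [-0.9 -0.7  0. ] w 0.08479056450629002
```

```bash
python3 - <<'E'
from h import *
g=np.full((12,11),-9.)
for n in('scene','top'):
    m=ctrl.camera_model(n); d=np.load(n+'0.npz')['d']; C=cloud(m,d)[d>0]
    i=((C[:,0]+.6)/.1).astype(int); j=((C[:,1]-.2)/.1).astype(int)
    k=(C[:,0]>-.6)&(C[:,1]>.2)&(i<12)&(j<11); np.maximum.at(g,(i[k],j[k]),C[k,2])
print('cols y from .2 step .1; rows x from -.6'); print(g.round(2))
E
```

```text
cols y from .2 step .1; rows x from -.6
[[-9.   -9.   -9.   -9.   -9.   -9.   -9.   -9.   -9.   -9.   -9.  ]
 [-9.   -9.   -9.   -9.   -9.   -9.   -9.   -9.   -9.   -9.   -9.  ]
 [-9.   -9.   -9.   -9.   -9.   -9.   -9.    0.19  0.2   0.2   0.18]
 [ 0.01  0.01  0.18  0.18  0.18  0.18 -9.    0.19  0.2   0.2  -9.  ]
 [ 0.01  0.18  0.18  0.04  0.1   0.18  0.17  0.2   0.41  0.41 -9.  ]
 [ 0.01  0.18  0.18  0.03  0.04  0.18  0.17  0.2   0.41  0.41 -9.  ]
 [ 0.01  0.01  0.18  0.18  0.18  0.18 -9.    0.2   0.41  0.4  -9.  ]
 [ 0.01  0.01  0.01  0.18  0.18  0.01 -9.    0.2   0.37  0.2  -9.  ]
 [ 0.01  0.01  0.01  0.01  0.01  0.01 -9.    0.19  0.19 -9.   -9.  ]
 [ 0.01  0.01  0.01  0.01  0.08  0.06 -9.    0.19  0.19 -9.   -9.  ]
 [ 0.28  0.03  0.04  0.04  0.01  0.06 -9.    0.19  0.13 -9.   -9.  ]
 [ 0.28  0.28  0.06  0.06  0.01  0.01 -0.73  0.06  0.05 -9.   -9.  ]]
```

```bash
cat > go.py <<'E'
import sys,numpy as np
from plant import ctrl
from scipy.spatial.transform import Rotation as R
s=ctrl.get_state();M=R.from_quat(s['orientation']).as_matrix()
for a in sys.argv[1:]:
    w=np.array([float(v) for v in a.split(',')]); print(a,(M.T@(w-s['tcp_pos'])).round(4))
E
python3 go.py .13,-.36,.47 .42,-.18,.45 .48,.12,.45 .2,.45,.45 -.2,.58,.42 -.27,.77,.38
```

```text
.13,-.36,.47 [-0.2934  0.0444  0.0412]
.42,-.18,.45 [-0.2264  0.3779  0.075 ]
.48,.12,.45 [0.033  0.5363 0.1104]
.2,.45,.45 [0.4355 0.3851 0.1593]
-.2,.58,.42 [0.6885 0.0526 0.2166]
-.27,.77,.38 [0.8843 0.0507 0.2818]
```

step_arm:
  increments: "0.085 -0.293 0.044 0.041 0;0.085 -0.293 0.044 0.041 0;0.085 -0.293 0.044 0.041 0;0.085 -0.293 0.044 0.041 0;0.085 -0.293 0.044 0.041 0;0.085 -0.226 0.378 0.075 0;0.085 -0.226 0.378 0.075 0;0.085 -0.226 0.378 0.075 0;0.085 -0.226 0.378 0.075 0;0.085 -0.226 0.378 0.075 0"

```text
time_s: 15.62
tcp_pos: [0.3962, -0.1952, 0.4509]
orientation: [0.574, 0.816, 0.043, -0.047]
wrist_force: [-0.9, -1.5, -0.8]
width: 0.0845
grasp_force: 0.0
```

```bash
python3 st.py; python3 go.py .48,.12,.45 .2,.45,.45 -.2,.58,.42 -.27,.77,.38
```

```text
t 15.625 q [-0.697 -0.204  1.555  0.082  1.89  -1.02 ] tcp [ 0.3962 -0.1952  0.4509]
x [-0.336  0.933  0.126] y [0.941 0.337 0.016] z [-0.027  0.124 -0.992] F [-0.9 -1.5 -0.8] w 0.08449782395323234
.48,.12,.45 [0.2658 0.1851 0.0378]
.2,.45,.45 [0.668  0.0327 0.0865]
-.2,.58,.42 [ 0.92   -0.3005  0.1434]
-.27,.77,.38 [ 1.1158 -0.3031  0.2087]
```

step_arm:
  increments: "0.085 0.266 0.185 0.038 0;0.085 0.266 0.185 0.038 0;0.085 0.266 0.185 0.038 0;0.085 0.266 0.185 0.038 0;0.085 0.266 0.185 0.038 0;0.085 0.668 0.033 0.087 0;0.085 0.668 0.033 0.087 0;0.085 0.668 0.033 0.087 0;0.085 0.668 0.033 0.087 0;0.085 0.668 0.033 0.087 0"

```text
time_s: 16.88
tcp_pos: [0.2774, 0.3506, 0.4502]
orientation: [0.574, 0.816, 0.044, -0.048]
wrist_force: [0.5, 0.3, -0.6]
width: 0.0849
grasp_force: 0.0
```

```bash
python3 st.py; python3 go.py .2,.45,.45 -.2,.58,.42 -.25,.70,.38
```

```text
t 16.875 q [ 0.635 -0.323  1.653  0.12   1.758  0.316] tcp [0.2774 0.3506 0.4502]
x [-0.336  0.933  0.128] y [0.942 0.337 0.017] z [-0.027  0.126 -0.992] F [ 0.5  0.3 -0.6] w 0.08492041067529714
.2,.45,.45 [ 0.1188 -0.0394  0.0148]
-.2,.58,.42 [ 0.3706 -0.3728  0.0719]
-.25,.70,.38 [ 0.4943 -0.3801  0.128 ]
```

step_arm:
  increments: "0.085 0.494 -0.38 0.128 0;0.085 0.494 -0.38 0.128 0;0.085 0.494 -0.38 0.128 0;0.085 0.494 -0.38 0.128 0;0.085 0.494 -0.38 0.128 0;0.085 0.494 -0.38 0.128 0;0.085 0.494 -0.38 0.128 0;0.085 0.494 -0.38 0.128 0;0.085 0.494 -0.38 0.128 0;0.085 0.494 -0.38 0.128 0"

```text
time_s: 18.12
tcp_pos: [-0.2413, 0.6931, 0.3805]
orientation: [0.574, 0.816, 0.043, -0.048]
wrist_force: [0.8, 0.5, 1.0]
width: 0.0846
grasp_force: 0.0
```

```bash
python3 st.py; python3 go.py -.25,.70,.38  -.29,.79,.38 -.36,.99,.43
```

```text
t 18.125 q [ 1.799e+00  3.390e-01  1.114e+00 -1.000e-03  1.560e+00  1.454e+00] tcp [-0.2413  0.6931  0.3805]
x [-0.336  0.933  0.127] y [0.941 0.337 0.016] z [-0.028  0.125 -0.992] F [0.8 0.5 1. ] w 0.08464031881121668
-.25,.70,.38 [ 0.0093 -0.0059  0.0016]
-.29,.79,.38 [ 0.1068 -0.0132  0.0139]
-.36,.99,.43 [ 0.3233 -0.0109 -0.0087]
```

step_arm:
  increments: "0.085 0.3 0 -0.02 0;0.085 0.3 0 -0.02 0;0.085 0.3 0 -0.02 0;0.085 0.3 0 -0.02 0"

```text
time_s: 18.62
tcp_pos: [-0.3004, 0.862, 0.4086]
orientation: [0.574, 0.815, 0.051, -0.059]
wrist_force: [-24.0, 74.0, 36.6]
width: 0.085
grasp_force: 0.0
```

```bash
python3 st.py
```

```text
t 18.625 q [ 1.820e+00  1.004e+00  8.800e-02 -1.000e-03  1.893e+00  1.475e+00] tcp [-0.3004  0.862   0.4086]
x [-0.335  0.929  0.155] y [0.941 0.337 0.016] z [-0.038  0.152 -0.988] F [-24.   74.   36.6] w 0.08500542136330516
```

step_arm:
  increments: "0.085 0.3 0 0 0"

```text
time_s: 18.75
tcp_pos: [-0.3068, 0.8791, 0.3786]
orientation: [0.573, 0.815, 0.054, -0.065]
wrist_force: [0.2, 0.4, -1.3]
width: 0.0848
grasp_force: 0.0
```

step_arm:
  increments: "0.085 0.3 0 0 0"

```text
time_s: 18.88
tcp_pos: [-0.3137, 0.8977, 0.3837]
orientation: [0.571, 0.813, 0.073, -0.089]
wrist_force: [0.1, -0.3, 1.3]
width: 0.0848
grasp_force: 0.0
```

step_arm:
  increments: "0.085 0.3 0 0 0"

```text
time_s: 19.0
tcp_pos: [-0.3199, 0.9142, 0.3832]
orientation: [0.569, 0.81, 0.086, -0.108]
wrist_force: [-0.8, 0.2, 0.2]
width: 0.0851
grasp_force: 0.0
```

```bash
python3 st.py
```

```text
t 19.0 q [1.823 1.042 0.089 0.009 1.732 1.48 ] tcp [-0.3199  0.9142  0.3832]
x [-0.328  0.904  0.274] y [0.941 0.337 0.017] z [-0.077  0.264 -0.962] F [-0.8  0.2  0.2] w 0.08513011705527562
```

step_arm:
  increments: "0.085 0.3 0 -0.09 0"

```text
time_s: 19.12
tcp_pos: [-0.3234, 0.9224, 0.3944]
orientation: [0.568, 0.808, 0.097, -0.124]
wrist_force: [0.9, -0.5, -0.9]
width: 0.0851
grasp_force: 0.0
```

step_arm:
  increments: "0.085 0.3 0 -0.09 0"

```text
time_s: 19.25
tcp_pos: [-0.3267, 0.9299, 0.4153]
orientation: [0.565, 0.805, 0.112, -0.144]
wrist_force: [1.1, 0.2, 1.2]
width: 0.0853
grasp_force: 0.0
```

step_arm:
  increments: "0.085 0.3 0 -0.06 0"

```text
time_s: 19.38
tcp_pos: [-0.3305, 0.939, 0.43]
orientation: [0.562, 0.801, 0.125, -0.162]
wrist_force: [-0.2, -0.0, -0.4]
width: 0.0847
grasp_force: 0.0
```

step_arm:
  increments: "0.085 0.3 0 -0.03 0"

```text
time_s: 19.5
tcp_pos: [-0.3348, 0.9498, 0.4391]
orientation: [0.56, 0.797, 0.137, -0.179]
wrist_force: [-0.4, -0.4, -0.4]
width: 0.0849
grasp_force: 0.0
```

step_arm:
  increments: "0.085 0.3 0 0 0"

```text
time_s: 19.62
tcp_pos: [-0.3395, 0.962, 0.4448]
orientation: [0.557, 0.793, 0.149, -0.196]
wrist_force: [-0.3, -1.3, -0.1]
width: 0.0852
grasp_force: 0.0
```

step_arm:
  increments: "0.085 0.3 0 0 0"

```text
time_s: 19.75
tcp_pos: [-0.3439, 0.9731, 0.4519]
orientation: [0.553, 0.789, 0.161, -0.212]
wrist_force: [-0.0, -0.4, -0.7]
width: 0.0851
grasp_force: 0.0
```

```bash
python3 st.py
```

```text
t 19.75 q [1.825 1.003 0.089 0.029 1.512 1.484] tcp [-0.3439  0.9731  0.4519]
x [-0.297  0.805  0.513] y [0.942 0.336 0.019] z [-0.157  0.489 -0.858] F [-0.  -0.4 -0.7] w 0.08512864008265225
```

step_arm:
  increments: "0.085 0.3 0 0.03 0"

```text
time_s: 19.88
tcp_pos: [-0.3487, 0.9854, 0.4579]
orientation: [0.55, 0.784, 0.173, -0.229]
wrist_force: [0.3, -0.3, -0.5]
width: 0.0848
grasp_force: 0.0
```

step_arm:
  increments: "0.085 0.3 0 0.03 0"

```text
time_s: 20.0
tcp_pos: [-0.3531, 0.9966, 0.4645]
orientation: [0.546, 0.779, 0.184, -0.245]
wrist_force: [-0.5, -0.4, 0.0]
width: 0.0852
grasp_force: 0.0
```

step_arm:
  increments: "0.085 0.3 0 0.05 0"

```text
time_s: 20.12
tcp_pos: [-0.3575, 1.0081, 0.4715]
orientation: [0.542, 0.774, 0.196, -0.262]
wrist_force: [-0.2, 0.3, -0.8]
width: 0.0851
grasp_force: 0.0
```

step_arm:
  increments: "0.085 0.3 0 0.05 0"

```text
time_s: 20.25
tcp_pos: [-0.3615, 1.0183, 0.4793]
orientation: [0.538, 0.768, 0.207, -0.278]
wrist_force: [-0.3, -0.6, -0.0]
width: 0.0851
grasp_force: 0.0
```

step_arm:
  increments: "0.085 0.3 0 0.05 0"

```text
time_s: 20.38
tcp_pos: [-0.3652, 1.0272, 0.4901]
orientation: [0.534, 0.762, 0.218, -0.294]
wrist_force: [-0.8, -0.2, -0.1]
width: 0.0849
grasp_force: 0.0
```

step_arm:
  increments: "0.085 0.3 0 0.05 0"

```text
time_s: 20.5
tcp_pos: [-0.3683, 1.0349, 0.5029]
orientation: [0.529, 0.756, 0.229, -0.309]
wrist_force: [-0.3, 0.3, 0.7]
width: 0.0848
grasp_force: 0.0
```

```bash
python3 st.py
```

```text
t 20.5 q [1.827 1.004 0.089 0.049 1.26  1.481] tcp [-0.3683  1.0349  0.5029]
x [-0.249  0.658  0.711] y [0.942 0.335 0.02 ] z [-0.225  0.674 -0.703] F [-0.3  0.3  0.7] w 0.08475901732198751
```

```bash
python3 go.py -.33,.93,.47 -.2,.65,.47 .15,.5,.48 .45,.2,.48 .6,-.15,.36 .594,-.171,.127 .5601,-.0702,.0217
```

```text
-.33,.93,.47 [-0.1019  0.0003 -0.0562]
-.2,.65,.47 [-0.3185  0.029  -0.2743]
.15,.5,.48 [-0.4973  0.3086 -0.4612]
.45,.2,.48 [-0.7694  0.4907 -0.731 ]
.6,-.15,.36 [-1.1223  0.5124 -0.9164]
.594,-.171,.127 [-1.3002  0.4951 -0.7653]
.5601,-.0702,.0217 [-1.3003  0.4949 -0.6156]
```

step_arm:
  increments: "0.085 -0.02 0 -0.012 0;0.085 -0.06 0 -0.036 0;0.085 -0.102 0 -0.056 0;0.085 -0.318 0.029 -0.274 0;0.085 -0.318 0.029 -0.274 0;0.085 -0.318 0.029 -0.274 0;0.085 -0.318 0.029 -0.274 0;0.085 -0.318 0.029 -0.274 0;0.085 -0.497 0.309 -0.461 0;0.085 -0.497 0.309 -0.461 0"

```text
time_s: 21.75
tcp_pos: [-0.0871, 0.6026, 0.4755]
orientation: [0.528, 0.757, 0.23, -0.309]
wrist_force: [1.1, 1.4, 0.1]
width: 0.0848
grasp_force: 0.0
```

```bash
python3 st.py;python3 go.py .15,.5,.48 .45,.2,.48 .6,-.15,.36
```

```text
t 21.75 q [ 1.393 -0.453  1.876  0.408  1.031  0.954] tcp [-0.0871  0.6026  0.4755]
x [-0.252  0.656  0.711] y [0.941 0.337 0.023] z [-0.225  0.675 -0.703] F [1.1 1.4 0.1] w 0.08482605100364692
.15,.5,.48 [-0.1239  0.1887 -0.1257]
.45,.2,.48 [-0.3964  0.37   -0.3956]
.6,-.15,.36 [-0.7493  0.3907 -0.5812]
```

step_arm:
  increments: "0.085 -0.124 0.189 -0.126 0;0.085 -0.124 0.189 -0.126 0;0.085 -0.124 0.189 -0.126 0;0.085 -0.124 0.189 -0.126 0;0.085 -0.396 0.37 -0.396 0;0.085 -0.396 0.37 -0.396 0;0.085 -0.396 0.37 -0.396 0;0.085 -0.396 0.37 -0.396 0;0.085 -0.396 0.37 -0.396 0;0.085 -0.396 0.37 -0.396 0"

```text
time_s: 23.0
tcp_pos: [0.4099, 0.2388, 0.4807]
orientation: [0.53, 0.757, 0.23, -0.306]
wrist_force: [1.0, 0.9, 1.2]
width: 0.0852
grasp_force: 0.0
```

```bash
python3 st.py;python3 go.py .45,.2,.48 .6,-.15,.36 .594,-.171,.127
```

```text
t 23.0 q [-0.133 -0.179  1.653  0.757  1.954 -0.293] tcp [0.4099 0.2388 0.4807]
x [-0.252  0.661  0.706] y [0.942 0.333 0.024] z [-0.22   0.672 -0.707] F [1.  0.9 1.2] w 0.0852081724894965
.45,.2,.48 [-0.0362  0.0248 -0.0344]
.6,-.15,.36 [-0.3902  0.0466 -0.2176]
.594,-.171,.127 [-0.5672  0.0284 -0.0656]
```

step_arm:
  increments: "0.085 -0.39 0.047 -0.218 0;0.085 -0.39 0.047 -0.218 0;0.085 -0.39 0.047 -0.218 0;0.085 -0.39 0.047 -0.218 0;0.085 -0.39 0.047 -0.218 0;0.085 -0.39 0.047 -0.218 0;0.085 -0.39 0.047 -0.218 0;0.085 -0.39 0.047 -0.218 0;0.085 -0.52 0.03 -0.105 0;0.085 -0.52 0.03 -0.105 0"

```text
time_s: 24.25
tcp_pos: [0.5935, -0.1595, 0.2346]
orientation: [0.529, 0.758, 0.228, -0.305]
wrist_force: [-0.3, -0.1, -1.2]
width: 0.0849
grasp_force: 0.0
```

```bash
cat >> find.py <<'E'
    cv2.imwrite('pics/top2.png',p[:,:,::-1])
E
python3 st.py; python3 find.py; python3 go.py .594,-.171,.127 .5601,-.0702,.0217
```

```text
t 24.25 q [-0.623  0.63   1.163  0.469  1.981 -0.928] tcp [ 0.5935 -0.1595  0.2346]
x [-0.254  0.663  0.704] y [0.942 0.335 0.024] z [-0.22   0.669 -0.71 ] F [-0.3 -0.1 -1.2] w 0.08492728293711185
scene 84 [ 0.4184 -0.0775  0.1192] [0.036 0.03  0.013]
scene 42 [ 0.5652 -0.0837  0.0934] [0.027 0.017 0.011]
scene 151 [ 0.5701 -0.0832  0.0661] [0.048 0.048 0.011]
scene 169 [ 0.5806 -0.0834  0.0326] [0.031 0.047 0.044]
pad 207.5 ((604.5794067382812, 238.12815856933594), (55.207130432128906, 63.03630065917969), 79.0600814819336) ((604.1119995117188, 239.68553161621094), 32.948326110839844)
pad cloud 235 [0.60192878 0.24003722 0.05651796]
top 139 [ 0.4163 -0.0749  0.119 ] [0.031 0.029 0.009]
top 50 [ 0.5635 -0.0804  0.093 ] [0.019 0.018 0.01 ]
top 223 [ 0.5624 -0.0802  0.0647] [0.048 0.047 0.011]
top 68 [ 0.5462 -0.074   0.0321] [0.028 0.044 0.043]
[-0.624  0.637  1.171  0.468  1.982 -0.927]
.594,-.171,.127 [-0.0818 -0.0018  0.0607]
.5601,-.0702,.0217 [-0.0824 -0.0013  0.2103]
```

step_arm:
  increments: "0.085 -0.05 -0.001 0.03 0;0.085 -0.082 -0.001 0.06 0;0.085 -0.082 -0.001 0.07 0;0.085 -0.082 -0.001 0.11 0;0.085 -0.082 -0.001 0.15 0;0.085 -0.082 -0.001 0.18 0;0.085 -0.082 -0.001 0.2 0;0.085 -0.082 -0.001 0.207 0;0.085 -0.082 -0.001 0.207 0"

```text
time_s: 25.48
tcp_pos: [0.5665, -0.075, 0.0309]
orientation: [0.529, 0.757, 0.228, -0.307]
wrist_force: [0.2, 0.6, -0.7]
width: 0.0855
grasp_force: 0.0
```

```bash
python3 st.py; python3 - <<'E'
from h import *
p,d,m=grab('wrist'); cv2.imwrite('pics/w1.png',p[:,:,::-1])
E
```

```text
t 25.475 q [-0.548  0.739  1.423  0.475  1.626 -1.033] tcp [ 0.5665 -0.075   0.0309]
x [-0.251  0.661  0.707] y [0.942 0.335 0.021] z [-0.223  0.671 -0.707] F [ 0.2  0.6 -0.7] w 0.08548603285023736
```

View pics/w1.png

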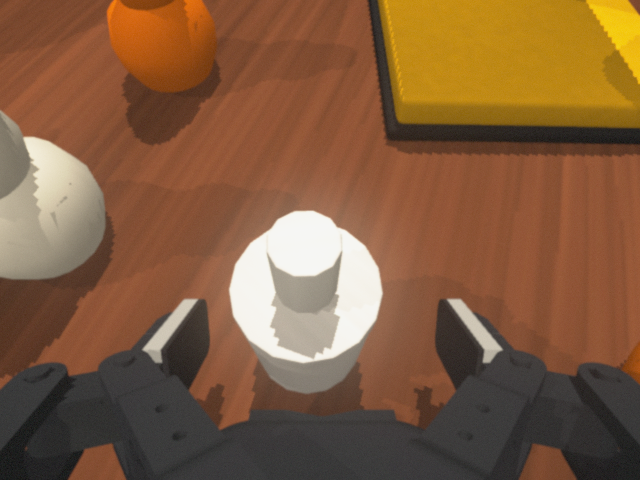

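The wrist view shows the tin with its knob at (305,290) between the open fingers, slightly left of their middle (about 322). I'll shift about 5 mm along -y, go in 11 mm and close.

step_arm:
  increments: "0.085 -0.001 -0.005 0.004 0;0.085 -0.002 -0.005 0.008 0;0.085 -0.002 -0.005 0.01 0;0.085 -0.002 -0.005 0.01 0;0 -0.002 -0.005 0.01 0;0 -0.002 -0.005 0.01 0;0 -0.002 -0.005 0.01 0;0 -0.002 -0.005 0.01 0"
  squeeze: 45

```text
time_s: 26.52
tcp_pos: [0.5592, -0.0713, 0.0215]
orientation: [0.529, 0.757, 0.228, -0.308]
wrist_force: [-0.6, -1.9, 3.4]
width: 0.0472
grasp_force: 46.6
```

```bash
python3 st.py
```

```text
t 26.525 q [-0.549  0.739  1.445  0.474  1.607 -1.043] tcp [ 0.5592 -0.0713  0.0215]
x [-0.25   0.661  0.708] y [0.942 0.335 0.02 ] z [-0.224  0.671 -0.706] F [-0.6 -1.9  3.4] w 0.047229740993595046
```

```bash
python3 - <<'E'
from h import *
p,d,m=grab('scene'); C=cloud(m,d); hsv=cv2.cvtColor(p,cv2.COLOR_RGB2HSV)
k=((hsv[...,0]>5)&(hsv[...,0]<17)&(hsv[...,1]>210)&(hsv[...,2]>120)&(d>0)&(C[...,2]>.05)&(C[...,2]<.15)).astype(np.uint8)
n,l,s,c=cv2.connectedComponentsWithStats(k)
for i in range(1,n):
    if s[i,4]>60: P=C[l==i]; print(c[i].round(0),s[i,4],P.mean(0).round(3),P[:,2].max().round(3))
E
python3 go.py .5592,-.0713,.1415 .590,.05,.1415 .597,.1,.0895 .597,.2525,.0895 .597,.2525,.0775
```

```text
[340. 230.] 214 [0.418 0.062 0.084] 0.128
[305. 320.] 248 [ 0.741 -0.062  0.083] 0.122
.5592,-.0713,.1415 [ 0.0849  0.0023 -0.0847]
.590,.05,.1415 [ 0.1574  0.072  -0.0102]
.597,.1,.0895 [0.1519 0.0943 0.0585]
.597,.2525,.0895 [0.2527 0.1454 0.1609]
.597,.2525,.0775 [0.2442 0.1452 0.1694]
```

step_arm:
  increments: "0 0.02 0.001 -0.02 0;0 0.06 0.002 -0.06 0;0 0.085 0.002 -0.085 0;0 0.157 0.072 -0.01 0;0 0.157 0.072 -0.01 0;0 0.157 0.072 -0.01 0;0 0.152 0.094 0.058 0;0 0.152 0.094 0.058 0;0 0.152 0.094 0.058 0"
  squeeze: 80

```text
time_s: 27.7
tcp_pos: [0.5958, 0.1001, 0.0883]
orientation: [0.529, 0.757, 0.228, -0.309]
wrist_force: [-1.4, -0.5, -2.0]
width: 0.0461
grasp_force: 82.9
```

```bash
python3 st.py; python3 - <<'E'
from h import *
p,d,m=grab('scene'); cv2.imwrite('pics/s3.png',cv2.resize(p[150:350,280:500],(660,600),interpolation=cv2.INTER_CUBIC)[:,:,::-1])
C=cloud(m,d); k=(d>0)&(np.hypot(C[...,0]-.601,C[...,1]-.09)<.022)&(C[...,2]>.152)&(C[...,2]<.17); print(k.sum(),C[k].mean(0).round(4),np.ptp(C[k],axis=0).round(3))
E
python3 go.py .597,.2525,.0895 .597,.2525,.0775
```

```text
t 27.7 q [-0.298  0.606  1.502  0.613  1.565 -0.823] tcp [0.5958 0.1001 0.0883]
x [-0.249  0.661  0.708] y [0.942 0.336 0.018] z [-0.226  0.672 -0.706] F [-1.4 -0.5 -2. ] w 0.04610778449681513
42 [0.6011 0.0878 0.1593] [0.02  0.017 0.012]
.597,.2525,.0895 [0.1013 0.0515 0.1028]
.597,.2525,.0775 [0.0928 0.0512 0.1113]
```

View pics/s3.png

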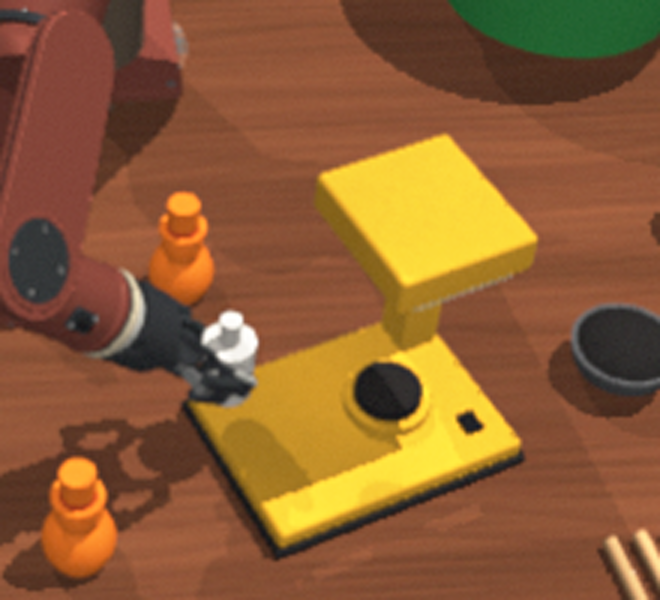

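The picture shows the tin held upright at (228,355) in front of the mixer, and the free pad at (388,392). The knob-to-pad offset in this view agrees with my planned target, so I'll enter level.

step_arm:
  increments: "0 0.02 0.01 0.02 0;0 0.045 0.023 0.046 0;0 0.07 0.036 0.071 0;0 0.09 0.046 0.092 0;0 0.101 0.0515 0.103 0;0 0.101 0.0515 0.103 0;0 0.101 0.0515 0.103 0"

```text
time_s: 28.62
tcp_pos: [0.5975, 0.2517, 0.0895]
orientation: [0.53, 0.757, 0.228, -0.307]
wrist_force: [-0.6, 0.1, -3.5]
width: 0.0464
grasp_force: 83.0
```

```bash
python3 st.py; python3 - <<'E'
from h import *
p,d,m=grab('scene'); cv2.imwrite('pics/s4.png',cv2.resize(p[200:320,340:480],(700,600),interpolation=cv2.INTER_CUBIC)[:,:,::-1])
E
python3 go.py .5975,.2523,.0775
```

```text
t 28.625 q [-0.076  0.584  1.532  0.719  1.437 -0.679] tcp [0.5975 0.2517 0.0895]
x [-0.25   0.662  0.707] y [0.942 0.334 0.02 ] z [-0.223  0.671 -0.707] F [-0.6  0.1 -3.5] w 0.04637528333844835
.5975,.2523,.0775 [-0.008  -0.      0.0089]
```

View pics/s4.png

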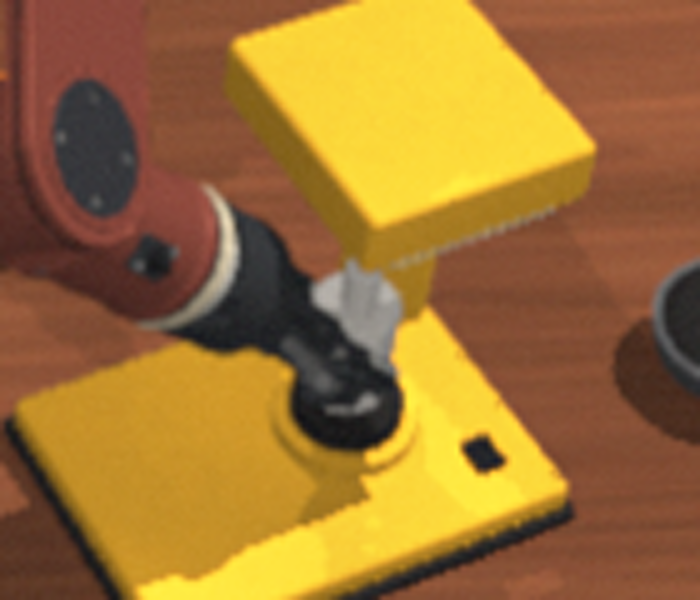

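The tin, at (355,320), is under the lamp and over the pad, with nothing touching. I'll lower it gently.

step_arm:
  increments: "0 -0.0035 0 0.0035 0;0 -0.006 0 0.006 0;0 -0.007 0 0.007 0;0 -0.008 0 0.008 0;0 -0.009 0 0.009 0;0 -0.009 0 0.009 0"

```text
time_s: 29.42
tcp_pos: [0.5971, 0.2532, 0.0772]
orientation: [0.529, 0.757, 0.228, -0.308]
wrist_force: [-2.7, -1.6, 1.3]
width: 0.0462
grasp_force: 83.1
```

step_arm:
  increments: "0 -0.001 0 0.001 0;0 -0.002 0 0.002 0;0 -0.003 0 0.003 0;0 -0.003 0 0.003 0"

```text
time_s: 29.92
tcp_pos: [0.5972, 0.2532, 0.0726]
orientation: [0.529, 0.757, 0.228, -0.308]
wrist_force: [-3.2, -2.8, 5.7]
width: 0.046
grasp_force: 83.6
```

step_arm:
  increments: "0 -0.001 0 0.001 0;0 -0.002 0 0.002 0;0 -0.003 0 0.003 0;0 -0.003 0 0.003 0"

```text
time_s: 30.42
tcp_pos: [0.5972, 0.2533, 0.069]
orientation: [0.529, 0.757, 0.228, -0.308]
wrist_force: [-4.8, -4.2, 8.9]
width: 0.0465
grasp_force: 83.9
```

step_arm:
  increments: "0 -0.0005 0 0.0005 0;0 -0.001 0 0.001 0;0 -0.001 0 0.001 0"

```text
time_s: 30.8
tcp_pos: [0.5972, 0.2533, 0.0678]
orientation: [0.529, 0.757, 0.229, -0.308]
wrist_force: [-5.0, -4.7, 8.5]
width: 0.0463
grasp_force: 84.0
```

step_arm:
  increments: "0 -0.0005 0 0.0005 0;0 -0.001 0 0.001 0;0 -0.001 0 0.001 0"

```text
time_s: 31.18
tcp_pos: [0.5972, 0.2533, 0.0676]
orientation: [0.529, 0.757, 0.229, -0.309]
wrist_force: [-6.4, -6.6, 14.4]
width: 0.0465
grasp_force: 84.6
```

step_arm:
  increments: "0 -0.0005 0 0.0005 0;0 -0.001 0 0.001 0;0 -0.001 0 0.001 0"

```text
time_s: 31.55
tcp_pos: [0.5972, 0.2533, 0.0675]
orientation: [0.528, 0.757, 0.229, -0.309]
wrist_force: [-10.2, -8.3, 21.8]
width: 0.0456
grasp_force: 85.3
```

The force jumped at a fixed height, so the pad is on its stop at about 24 N. I'll hold there.

step_arm:
  increments: "0 0 0 0 0;0 0 0 0 0;0 0 0 0 0;0 0 0 0 0;0 0 0 0 0;0 0 0 0 0;0 0 0 0 0;0 0 0 0 0;0 0 0 0 0;0 0 0 0 0"

```text
time_s: 32.8
tcp_pos: [0.5972, 0.2533, 0.0675]
orientation: [0.528, 0.757, 0.229, -0.309]
wrist_force: [-10.2, -8.7, 21.4]
width: 0.0463
grasp_force: 85.3
```

step_arm:
  increments: "0 0.001 0 -0.001 0;0 0.002 0 -0.002 0;0 0.003 0 -0.003 0;0 0.004 0 -0.004 0;0 0.005 0 -0.005 0;0 0.006 0 -0.006 0;0 0.007 0 -0.007 0;0 0.0075 0 -0.0075 0;0 0.0075 0 -0.0075 0"

```text
time_s: 33.92
tcp_pos: [0.5972, 0.2532, 0.0745]
orientation: [0.529, 0.757, 0.228, -0.308]
wrist_force: [-3.3, -2.4, 4.2]
width: 0.0463
grasp_force: 84.2
```

step_arm:
  increments: "0 0.001 0 -0.001 0;0 0.002 0 -0.002 0;0 0.002 0 -0.002 0;0 0.002 0 -0.002 0"

```text
time_s: 34.42
tcp_pos: [0.5972, 0.2532, 0.0771]
orientation: [0.53, 0.757, 0.228, -0.308]
wrist_force: [-2.0, -1.3, 2.4]
width: 0.0461
grasp_force: 84.0
```

step_arm:
  increments: "0 0.0005 0 -0.0005 0;0 0.0005 0 -0.0005 0;0 0.0005 0 -0.0005 0"
  squeeze: 20

```text
time_s: 34.8
tcp_pos: [0.5973, 0.2532, 0.0777]
orientation: [0.53, 0.757, 0.228, -0.308]
wrist_force: [-0.1, 0.2, -2.1]
width: 0.0463
grasp_force: 83.4
```

step_arm:
  increments: "0.05 0 0 0 0;0.055 0 0 0 0;0.065 0 0 0 0;0.075 0 0 0 0;0.08 0 0 0 0;0.08 0 0 0 0"

```text
time_s: 35.55
tcp_pos: [0.5971, 0.2532, 0.078]
orientation: [0.529, 0.757, 0.228, -0.308]
wrist_force: [0.2, -0.3, -0.1]
width: 0.0797
grasp_force: 0.0
```

```bash
python3 st.py; python3 - <<'E'
from h import *
p,d,m=grab('wrist'); cv2.imwrite('pics/w5.png',p[:,:,::-1])
E
```

```text
t 35.55 q [-0.074  0.601  1.533  0.721  1.424 -0.69 ] tcp [0.5971 0.2532 0.078 ]
x [-0.25   0.661  0.708] y [0.942 0.335 0.02 ] z [-0.224  0.672 -0.706] F [ 0.2 -0.3 -0.1] w 0.07973890459983239
```

View pics/w5.png

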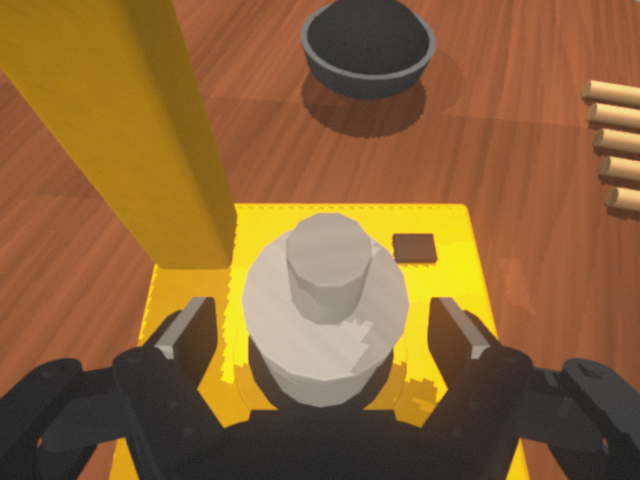

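The wrist view shows the tin standing freely on the pad, with its knob at (328,250) and the black pad all round its foot. I'll retreat straight back along the tool axis.

step_arm:
  increments: "0.08 0 0 -0.01 0;0.08 0 0 -0.03 0;0.08 0 0 -0.06 0;0.08 0 0 -0.1 0;0.08 0 0 -0.15 0;0.08 -0.02 0 -0.2 0;0.08 -0.02 0 -0.25 0;0.08 -0.02 0 -0.25 0"

```text
time_s: 36.6
tcp_pos: [0.661, 0.0677, 0.2451]
orientation: [0.531, 0.757, 0.23, -0.304]
wrist_force: [1.0, 0.5, 0.1]
width: 0.0799
grasp_force: 0.0
```

```bash
python3 st.py; python3 - <<'E'
from find import *
B=[(.418,-.078,.05,.112,.13),(.602,.24,.04,.144,.16),(.602,.24,.045,.112,.13)]
p,d,m,C=loc('scene',B,0,0); cv2.imwrite('pics/s6.png',cv2.resize(p[180:330,280:480],(800,600),interpolation=cv2.INTER_CUBIC)[:,:,::-1])
E
```

```text
t 36.6 q [-0.315  0.574  1.224  0.629  1.815 -0.658] tcp [0.661  0.0677 0.2451]
x [-0.253  0.664  0.704] y [0.943 0.331 0.026] z [-0.216  0.671 -0.71 ] F [1.  0.5 0.1] w 0.07988771258489925
scene 0  
scene 42 [0.6033 0.2384 0.1494] [0.022 0.019 0.012]
scene 163 [0.6069 0.2359 0.1213] [0.047 0.049 0.018]
```

View pics/s6.png

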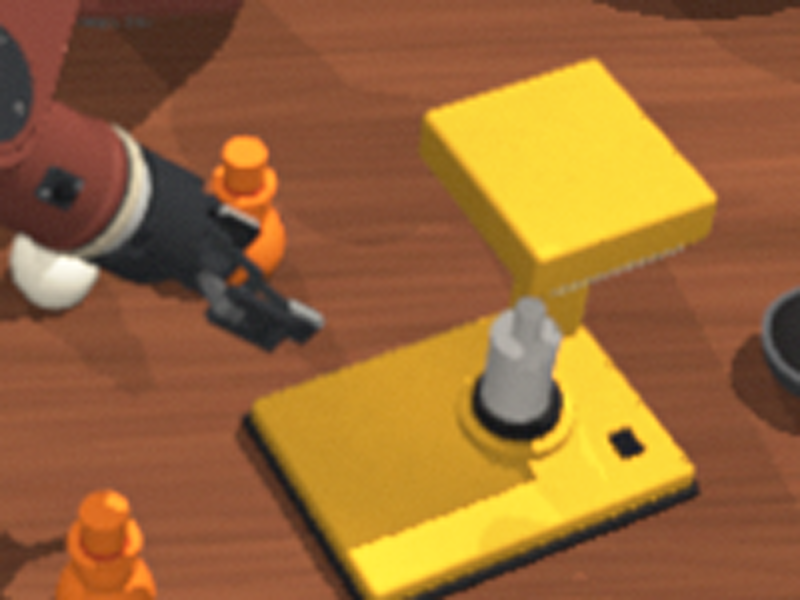

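The tin stands upright and centred on the raised pad at (520,360), and its knob is within 2 mm of the pad centre. The snowman's belly shows behind the arm at (52,270). I'll let the arm settle and hand in.

step_arm:
  increments: "0.08 0 0 0 0;0.08 0 0 0 0;0.08 0 0 0 0"

```text
time_s: 37.02
tcp_pos: [0.6576, 0.073, 0.2396]
orientation: [0.529, 0.757, 0.228, -0.309]
wrist_force: [-0.6, 0.3, -0.3]
width: 0.0796
grasp_force: 0.0
```

```bash
python3 -c "
from plant import ctrl
print(ctrl.job_done())"
```

```text
the job is handed in; nothing more can be done
None
```

I handed the job in at 37 s without seeing a verdict: the snowman was put on the bench, the pad was held on its stop at about 24 N for over a second, and the tin now stands on the raised pad, about 2 mm off centre.

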